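# Box the last chocolate with the tongs

## Robot

A 6-joint arm with a two-finger parallel gripper is mounted at the origin on a cart in front of the work surface, level with it; the furniture and walls round the work are solid. World frame = base frame: x ahead of the robot, y to its left, z up, the work surface at z = 0. Lengths are in m, angles in rad, forces in N, time in s.
With the tool pointing down it reaches from about 0.35 to 0.775 m from the base axis. Payload 7.3 kg.
Tool frame: the origin (TCP) lies on the front face of the gripper's body, between the roots of the fingers; the fingertips stand ahead of it and the grasp point (between the pads) lies 47 mm ahead of it (finger_overhang is the z of the fingertips in the tool frame, in m); z points along the fingers, y is the line along which they close (so a half turn about z gives the same grasp; the last joint's range is limited). The gripper opens to 92 mm and grips with 3 to 60 N. Pads are 19 mm wide; open, the fingers measure 130 mm over their backs; the gripper's body (75 mm by 190 mm) begins 47 mm behind the grasp point.
Start: joints at [1.181, 0.342, 1.524, -0, 1.275, -0.146], TCP at [0.127, 0.509, 0.292] pointing down, gripper open.
Joint ranges: [-2.53, 2.53], [-0.77, 2.02], [0.04, 2.7], [-1, 4.14], [0.28, 2.66], [-3.11, 3.11]. Speed limits (rad/s): [2.57, 2.57, 3.14, 3.14, 3.14, 3.14].

## Interface

Orientations are given as [roll, pitch, yaw] about the fixed x, y, z axes, in that order (R = Rz(yaw) Ry(pitch) Rx(roll)).
In Python, from cell import * gives the robot as it stands. The module is installed in compiled form; this text tells all that it offers.
- The arm moves only by the tool arm_command, never from a script. Its argument "series" is a list of rows, each an object of numbers: "x", "y", "z": the shift along the tool's x, y, z in mm; "rx", "ry", "rz": the turn, a rotation vector about the tool's x, y, z in degrees. A call has 1 to 20 rows; each row is the pose to reach, as a shift and turn from the pose commanded when the call began, along the tool's axes at that moment; what a row does not reach only later rows make up. A row lasts 1/10 s, in which the tool goes at most 50 mm and 8.59 degrees, less where a joint would pass 70% of its speed; a pose out of reach is approached as far as the arm can. A call with a gripper value outside its range is refused whole. "hand" is the finger opening in mm, from 0 to 91.8, set as the call begins (left out, the last holds). The fingers move at their own pace and stop on an object; "squeeze" is the grip in N (left out, the last holds). Time passes only in rows, so rows that repeat a pose let the fingers close. It gives the time, the measured TCP pose, the force, the opening and the grip force at its end, in the units of the state.
- observe(): the state, without advancing time (a new reading comes with each control period).
- read_camera(name): name is "side" or "top" or "wrist"; returns a dict with "pixels" (384x512x3 uint8, blue, green, red), "K" (3x3 intrinsics, pixels), "rvec" (rotation vector, rad) and "tvec" (3), from world to camera coordinates, as OpenCV has them. Camera axes: x right, y down, z forward; pixel columns grow to the right and rows downward; lengths in m; the calibration is good to about 2 mm. A picture is of the moment at which its call begins. There is no depth.
- hand_in(): hands the job in; it is judged then, once.
Trained networks look in a picture, given as the dict that the camera call returned (one of the last four; its "shot" number tells which), for a name from the list of things; names that differ only in an ending like _2 or _b are one class to them, and where a whole thing is asked for, a point or a joint stands for the part that bears it (a point fixed in the world has none). Each returns a list of dicts, best first, with "confidence" (0 to 1); they miss things now and then, are a little off and sometimes report something else, mostly with a low value. They report only what shows in the picture. A call takes as long as a camera call. They do not tell look-alikes from the thing itself.
- boxes_of(picture, query): "point" ([x, y, z] in m, in world coordinates, good to about 4 mm: the middle of the surface that is visible of it).
- trace(picture, query): "pixels" (384x512 bool, what is visible of it).
- mark_of(picture, query): "point" ([x, y, z] in m, in world coordinates, good to about 4 mm: a listed point, or the origin of a listed thing).
The state is a dict: "time": time; "qpos": joint angles; "qvel": joint speeds; "joint_efforts": joint torques, N m; "tool_pos": TCP position; "tool_rot": TCP orientation; "contact_force": force on the tool from outside, world axes, zero at the start; "torque": the same for the moment, N m; "opening": finger opening in m; "grip_force": force on a finger pad.
Only numpy, scipy, OpenCV 4.12 (cv2) and the standard library are available. Lean on these libraries where they do the work, as an engineer would, in place of code of your own. Each camera call takes 0.05 s, during which the arm holds its last target. There are 200 camera calls.

## Task

With the small spring tongs from the holder, and without the fingers touching it, move the chocolate from the lower tier of the cake stand into the empty place of the gift box: set it down flat with the tongs, not dropped, its round end pointing like the others'. Then stand the tongs back upright in their holder. Leave the other chocolates and the biscuits where they are.

Things in the scene. Friction and masses are not known exactly. Their poses are not given: they have to be found in the camera images.
- tongs: Steel spring tongs, 151 mm tall, 65 g, standing tips down in the holder: two strips joined by a sprung bow on top; squeezing them closes the tips. Origin midway between the lower ends of the open tips; z up to the bow, y the closing line. Tip gap 40 mm open. Tip pads 11 mm wide (x), 12 mm high (centre z = 6 mm), 2.6 mm thick.
- tongs_grip (a point): Where to squeeze, fingers along z: middle line of the tongs between the flat grip panels (z = 87 mm; panels z 61 to 113 mm, 14 mm wide in x; bow 64 mm above). Outer width here 33 mm open, 26 mm with a 24 mm thing in the tips; 1 mm of squeeze closes the tips 2.3 mm. Spring: 4 N starts closing, 6 N at a 24 mm thing; 15 to 20 N grips it firmly.
- tongs_arm (a joint): Closing of the tongs in rad: 0 sprung fully open (tip gap 40 mm), about 0.11 on a 24 mm thing, 0.27 tips shut. One strip turns against the other about the bow, hinge at z = 147 mm.
- holder: Tongs holder, fixed: upright open steel pocket on a wooden foot of 40 x 76 mm. Pocket inside 18 mm (x) by 54 mm (y, the tongs' closing line), inner floor 3.5 mm and rim 52 mm above the origin, which is the centre of the underside.
- chocolate: The loose dark chocolate on the lower tier of the cake stand: 40 mm long (x), 24 mm wide (y), 22 mm high, flat underside, upright parallel sides up to 19 mm, square at the -x end and round at the +x end. Origin at the centre of the underside; z up. It lies with its round end roughly towards the stand's post. About 18 g.
- chocolate_nose (a point): The outermost point of the round end of that chocolate (20 mm along +x of its origin, 9.5 mm up).
- stand: White two-tier cake stand, fixed. Origin: its axis, at table height. Lower plate: floor 20 mm high, flat to radius 90 mm, rim radius 112 mm, 27 mm high. Upper plate: radius 80 mm, underside 138, floor 143, rim 149 mm high. Post 9 mm, ring on top 221 mm high. The chocolate lies on its -x side, 62 mm from the axis, under the upper plate: reach in slanting, 22 to 40 degrees off vertical.
- giftbox: Open kraft gift box, fixed, 126 mm (x) by 148 mm (y), walls 3 mm thick, 26 mm high; origin at the centre of the underside. Insert, top at z = 11 mm, with six places 44 x 29 mm, 5 mm deep (floor z = 6 mm), centred at x = -27 and 27, y = -44, 0 and 44 mm. Five hold chocolates like the loose one, all with the round end to +x.
- place (a point): Centre of the floor of the empty place (the middle one of the +x row).
- boxed_1: Chocolate already in the box, at x = -27, y = -44 mm of it; shaped like the loose one, origin at the centre of its underside.
- boxed_2: Chocolate already in the box, at x = -27, y = 0 mm of it; shaped like the loose one, origin at the centre of its underside.
- boxed_3: Chocolate already in the box, at x = -27, y = 44 mm of it; shaped like the loose one, origin at the centre of its underside.
- boxed_4: Chocolate already in the box, at x = 27, y = -44 mm of it; shaped like the loose one, origin at the centre of its underside.
- boxed_5: Chocolate already in the box, at x = 27, y = 44 mm of it; shaped like the loose one, origin at the centre of its underside.
- biscuit_1: Round sandwich biscuit, 39 mm across and 13 mm high, loose on the upper plate; origin at the centre of its underside.
- biscuit_2: Round sandwich biscuit, 39 mm across and 13 mm high, loose on the upper plate; origin at the centre of its underside.
- biscuit_3: Round sandwich biscuit, 39 mm across and 13 mm high, loose on the upper plate; origin at the centre of its underside.
Mind the look-alikes: they are no part of the job. There is more than one size of the tongs; the job needs the smallest.

How it is judged:
By the outcome, as a careful person would: the job done as asked, in the order asked, and still so for the second after the job is handed in, with the robot touching nothing.
It also fails if it takes over 61 s, if anything falls off the work surface, if the arm or the gripper's body presses on something with over 40 N, if the wrist force passes 120 N, or if a joint passes its speed limit or range.

## Working session

There is one attempt and no reset: what is moved stays moved. The work goes in short steps, Python scripts to look and compute and a tool call to move; the robot and the scene stay as the last step left them, time stands still between calls to the robot, and variables do not carry over. Pictures are saved under pics/ and viewed, at most 10 in all, crops included, and the job is handed in when it is done.

Besides the shell and the picture viewer there is one more tool, called after "Request:" as a command line: name --argument value ..., lists and objects as JSON in quotes. arm_command: Moves the arm, as the interface text tells. Its arguments: {"type":"object","properties":{"series":{"type":"array"},"hand":{"type":"number"},"squeeze":{"type":"number"}},"required":["series"]}

```bash
mkdir -p pics; cat > h.py <<'E'
from cell import *
import numpy as np, cv2
from scipy.spatial.transform import Rotation as R
np.set_printoptions(precision=4,suppress=True)
def shoot(n,f=None):
    p=read_camera(n)
    if f: cv2.imwrite('pics/'+f,p["pixels"])
    return p
def proj(p,X):
    return cv2.projectPoints(np.array(X,float).reshape(-1,3),p["rvec"],p["tvec"],p["K"],None)[0].reshape(-1,2)
def show(p,qs,f=mark_of if 'mark_of' in globals() else None):
    for q in qs:
        for d in f(p,q)[:6]: print(q,round(d["confidence"],2),np.array(d["point"]),proj(p,d["point"])[0].round())
E
python3 - <<'E'
from h import *
print(observe())
a=shoot('top','top.png'); b=shoot('side','side.png')
for p in (a,b):
    print('---');show(p,['tongs','tongs_grip','holder','chocolate','chocolate_nose','stand','giftbox','place','boxed_1','biscuit_1'])
cv2.imwrite('pics/both.png',cv2.resize(np.vstack([a["pixels"],b["pixels"]]),None,fx=.78,fy=.78))
E
```

```text
{'time': 0.0, 'qpos': array([ 1.181 ,  0.3427,  1.525 ,  0.    ,  1.2754, -0.146 ]), 'qvel': array([-0.0012, -0.0009, -0.0001,  0.0011, -0.0018,  0.0001]), 'joint_efforts': array([  0.0023, -43.124 , -24.4221,   0.0719,   0.0558,  -0.0001]), 'tool_pos': array([0.1266, 0.5092, 0.2915]), 'tool_rot': array([-3.1401, -0.0002,  2.8978]), 'contact_force': array([ 1.1559,  0.8528, -0.4417]), 'torque': array([-0.0022, -0.0079,  0.0194]), 'grip_force': 0.0, 'opening': 0.091820909478244}
---
tongs 0.76 [ 0.4071 -0.2365  0.0016] [323. 255.]
tongs 0.59 [ 0.4082 -0.1189 -0.0019] [281. 254.]
tongs 0.52 [ 0.4687 -0.0045  0.0055] [242. 231.]
tongs_grip 0.63 [0.4705 0.0005 0.0953] [239. 230.]
tongs_grip 0.61 [ 0.4106 -0.1183  0.122 ] [285. 254.]
tongs_grip 0.6 [ 0.4023 -0.2331  0.1261] [330. 258.]
holder 0.83 [ 0.4675 -0.0016 -0.001 ] [241. 232.]
chocolate 0.68 [ 0.585  -0.2597  0.005 ] [331. 193.]
chocolate 0.53 [0.6631 0.0914 0.0204] [210. 162.]
chocolate 0.15 [ 0.6356 -0.2573  0.0079] [331. 175.]
chocolate_nose 0.64 [0.6769 0.0963 0.0278] [208. 157.]
stand 0.58 [ 0.7173  0.1023 -0.0028] [207. 145.
[... 924 characters left out ...]
0.59 [ 0.4032 -0.2332  0.1194] [170. 258.]
holder 0.84 [ 0.4666 -0.0033 -0.0016] [218. 232.]
chocolate 0.43 [0.6578 0.092  0.0145] [290. 208.]
chocolate_nose 0.68 [0.6754 0.0932 0.0297] [297. 203.]
stand 0.66 [ 0.7191  0.1003 -0.005 ] [311. 212.]
giftbox 0.58 [ 0.6104 -0.2579 -0.0013] [273. 311.]
place 0.75 [ 0.6376 -0.2565  0.003 ] [286. 310.]
boxed_1 0.81 [ 0.6413 -0.2985  0.0076] [289. 325.]
boxed_1 0.78 [ 0.6364 -0.2193  0.0048] [285. 296.]
boxed_1 0.62 [ 0.5829 -0.302   0.0052] [259. 327.]
boxed_1 0.6 [ 0.5804 -0.218   0.0054] [259. 294.]
boxed_1 0.52 [ 0.5815 -0.2639  0.0055] [259. 311.]
biscuit_1 0.53 [0.7451 0.1361 0.1431] [325. 160.]
biscuit_1 0.52 [0.6752 0.1092 0.14  ] [299. 166.]
```

View pics/top.png

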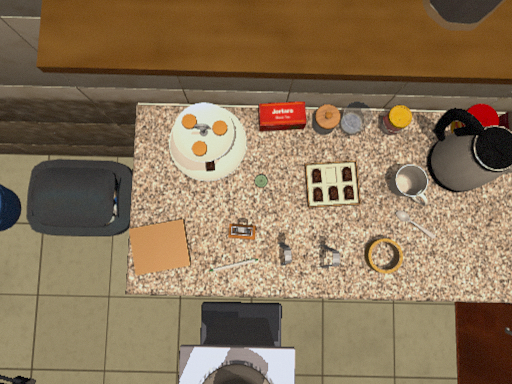

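View pics/side.png

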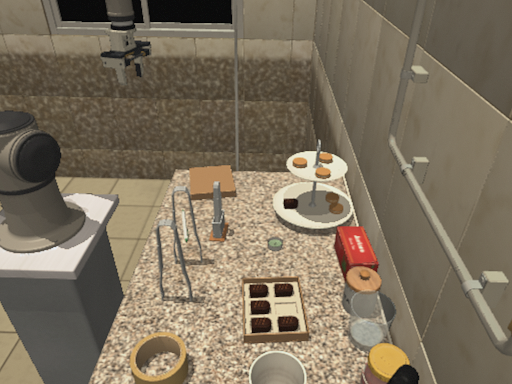

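The top view shows the holder with the small tongs at about (241,232), the larger tongs at (286,254) and (330,256), the gift box at (331,184), and the stand at (207,140). The loose chocolate peeks out from under the upper plate at (210,166). The side view agrees, with the chocolate at (290,204) and the small tongs at (217,205).

```bash
python3 - <<'E'
from h import *
try: print(finger_overhang)
except Exception as e: print(e)
o=observe(); p=shoot('wrist')
Rc=cv2.Rodrigues(p["rvec"])[0]; c=-Rc.T@p["tvec"]
Rt=R.from_euler('xyz',o["tool_rot"]).as_matrix()
print('cam in tool',Rt.T@(c.ravel()-o["tool_pos"]),'\naxes',Rt.T@Rc.T, p["K"])
# target: tool above the holder, slightly back, yaw pi
T=np.array([.42,-.003,.30]); Rg=R.from_euler('xyz',[np.pi,0,np.pi]).as_matrix()
print('shift mm',1000*Rt.T@(T-o["tool_pos"]),'rotvec deg',R.from_matrix(Rt.T@Rg).as_rotvec(degrees=True))
E
```

```text
0.0655
cam in tool [ 0.0763  0.0009 -0.0921] 
axes [[-0.0009 -0.9593 -0.2823]
 [ 1.     -0.0006 -0.0011]
 [ 0.0009 -0.2823  0.9593]] [[294.4193   0.     255.1606]
 [  0.     294.4193 194.2949]
 [  0.       0.       1.    ]]
shift mm [-408.3162 -426.5679   -7.7977] rotvec deg [  0.0079   0.0018 -13.9654]
```

Request:
arm_command --series '[{"x": -34,"y": -36,"z": -1,"rz": -1},{"x": -68,"y": -71,"z": -1,"rz": -2},{"x": -102,"y": -107,"z": -2,"rz": -3},{"x": -136,"y": -142,"z": -3,"rz": -5},{"x": -170,"y": -178,"z": -3,"rz": -6},{"x": -204,"y": -213,"z": -4,"rz": -7},{"x": -238,"y": -249,"z": -5,"rz": -8},{"x": -272,"y": -284,"z": -5,"rz": -9},{"x": -306,"y": -320,"z": -6,"rz": -10},{"x": -340,"y": -356,"z": -7,"rz": -12},{"x": -374,"y": -391,"z": -7,"rz": -13},{"x": -408,"y": -427,"z": -8,"rz": -14},{"x": -408,"y": -427,"z": -8,"rz": -14},{"x": -408,"y": -427,"z": -8,"rz": -14},{"x": -408,"y": -427,"z": -8,"rz": -14}]'

```text
invalid input
```

```bash
python3 - <<'E'
from h import *
print(observe()["tool_pos"],observe()["tool_rot"])
p=shoot('wrist','w1.png')
show(p,['tongs','tongs_grip','holder','giftbox','place','boxed_1','stand','chocolate'])
E
```

```text
[0.1267 0.5095 0.2922] [ 3.1415 -0.      2.8978]
```

View pics/w1.png

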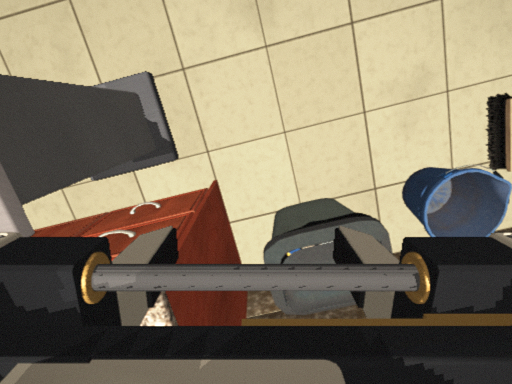

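The arm didn't move because the call was refused, so this picture only shows the floor and the fingers at the start pose. I'll resend with all six keys in each row.

Request:
arm_command --series '[{"x": -34,"y": -36,"z": -1,"rx": 0,"ry": 0,"rz": -1},{"x": -68,"y": -71,"z": -1,"rx": 0,"ry": 0,"rz": -2},{"x": -102,"y": -107,"z": -2,"rx": 0,"ry": 0,"rz": -3},{"x": -136,"y": -142,"z": -3,"rx": 0,"ry": 0,"rz": -5},{"x": -170,"y": -178,"z": -3,"rx": 0,"ry": 0,"rz": -6},{"x": -204,"y": -213,"z": -4,"rx": 0,"ry": 0,"rz": -7},{"x": -238,"y": -249,"z": -5,"rx": 0,"ry": 0,"rz": -8},{"x": -272,"y": -284,"z": -5,"rx": 0,"ry": 0,"rz": -9},{"x": -306,"y": -320,"z": -6,"rx": 0,"ry": 0,"rz": -10},{"x": -340,"y": -356,"z": -7,"rx": 0,"ry": 0,"rz": -12},{"x": -374,"y": -391,"z": -7,"rx": 0,"ry": 0,"rz": -13},{"x": -408,"y": -427,"z": -8,"rx": 0,"ry": 0,"rz": -14},{"x": -408,"y": -427,"z": -8,"rx": 0,"ry": 0,"rz": -14},{"x": -408,"y": -427,"z": -8,"rx": 0,"ry": 0,"rz": -14}]'

```text
time: 3.0
tool_pos: [0.4196, -0.0041, 0.2999]
tool_rot: [3.141, -0.001, 3.139]
contact_force: [0.5, 0.9, -0.1]
opening: 0.0921
grip_force: 0.0
```

```bash
python3 - <<'E'
from h import *
p=shoot('wrist','w2.png')
show(p,['tongs','tongs_grip','holder'])
E
```

```text
tongs_grip 0.73 [ 0.4682 -0.0035  0.09  ] [255. 226.]
tongs_grip 0.58 [ 0.4087 -0.1171  0.1185] [136. 180.]
holder 0.8 [ 0.466  -0.0029  0.0028] [256. 200.]
```

View pics/w2.png

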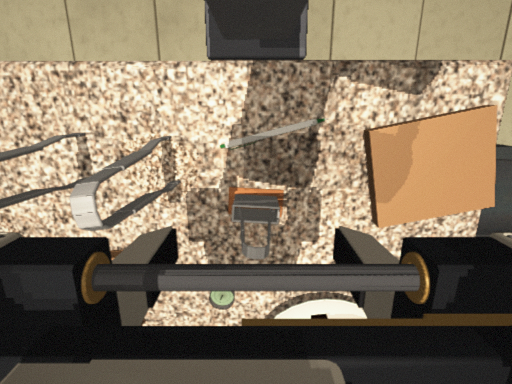

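The wrist view shows the small tongs straight ahead, with the grip at (255,226) and the bow at (255,250). The holder's foot edge near (228..285,189) is almost level, so the holder's yaw is close to 0. I'll measure it numerically.

```bash
python3 - <<'E'
from h import *
p=shoot('wrist'); im=p["pixels"].copy()
Rc=cv2.Rodrigues(p["rvec"])[0]; c=(-Rc.T@p["tvec"]).ravel(); Ki=np.linalg.inv(p["K"])
def back(uv,z):
    d=(Rc.T@Ki@np.array([*uv,1.])); return c+d*(z-c[2])/d[2]
m=trace(p,'holder')[0]["pixels"]
mt=trace(p,'tongs'); 
ys,xs=np.where(m); print('holder bbox',xs.min(),xs.max(),ys.min(),ys.max())
# near edge of the foot: topmost mask pixel per column
cols=np.arange(xs.min()+4,xs.max()-3); top=np.array([np.where(m[:,u])[0].min() for u in cols])
P=np.array([back((u,v),0.012) for u,v in zip(cols,top)])
k=np.polyfit(P[:,1],P[:,0],1); print('near edge x=ay+b',k,'yaw deg',-np.degrees(np.arctan(k[0])),'y mid',(back((xs.min(),190),.012)+back((xs.max(),190),.012))[:2]/2)
for z in (0,.01,.015): print(z,back((xs.min(),190),z)-back((xs.max(),190),z))
for t in mt[:3]:
    y,x=np.where(t["pixels"]); print('tongs',t["confidence"],x.min(),x.max(),y.min(),y.max())
def rect(cx,cy,lx,ly,z):
    return [(cx+a*lx/2,cy+b*ly/2,z) for a,b in ((-1,-1),(-1,1),(1,1),(1,-1))]
big=cv2.resize(im[165:270,205:310],None,fx=5.7,fy=5.7,interpolation=cv2.INTER_CUBIC)
for r in (rect(.467,-.003,.040,.076,0),rect(.467,-.003,.018,.054,.052)):
    q=((proj(p,r)-[205,165]+.5)*5.7).astype(int); cv2.polylines(big,[q],True,(0,255,0),1)
cv2.imwrite('pics/hold.png',big)
E
```

```text
holder bbox 226 282 186 224
near edge x=ay+b [0.0926 0.4465] yaw deg -5.290220651411463 y mid [ 0.4487 -0.0031]
0 [ 0.0001 -0.0775  0.    ]
0.01 [ 0.0001 -0.0755  0.    ]
0.015 [ 0.0001 -0.0745  0.    ]
tongs 0.77 235 272 207 258
tongs 0.76 0 84 132 206
tongs 0.71 67 177 136 230
```

View pics/hold.png

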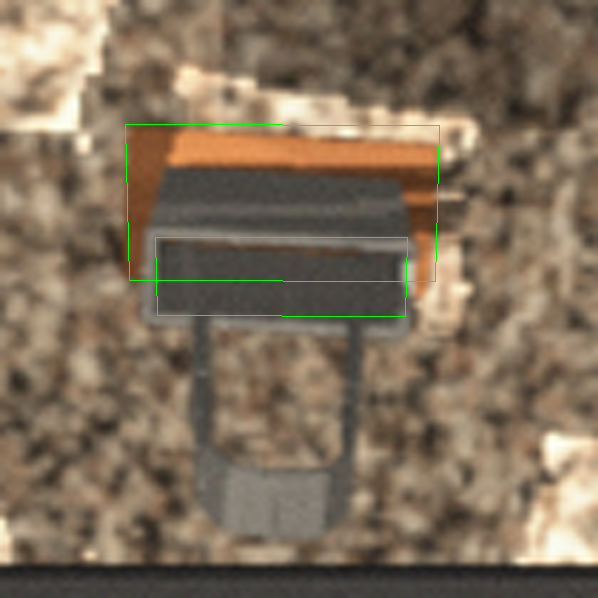

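Zoomed in, the rim of the pocket sits about 1 mm further in +x than the overlay. The rim runs from (150,230) to (412,240) and the foot edge from (172,130) to (440,147), so the holder's yaw is about +3°. Next I go down around the tongs, keeping about 4 mm above the bow.

Request:
arm_command --series '[{"x": -24,"y": 0,"z": 0,"rx": 0,"ry": 0,"rz": -1.5},{"x": -48,"y": 0,"z": 0,"rx": 0,"ry": 0,"rz": -3},{"x": -48,"y": 0,"z": 25,"rx": 0,"ry": 0,"rz": -3},{"x": -48,"y": 0,"z": 55,"rx": 0,"ry": 0,"rz": -3},{"x": -48,"y": 0,"z": 85,"rx": 0,"ry": 0,"rz": -3},{"x": -48,"y": 0,"z": 110,"rx": 0,"ry": 0,"rz": -3},{"x": -48,"y": 0,"z": 125,"rx": 0,"ry": 0,"rz": -3},{"x": -48,"y": 0,"z": 135,"rx": 0,"ry": 0,"rz": -3},{"x": -48,"y": 0,"z": 140,"rx": 0,"ry": 0,"rz": -3},{"x": -48,"y": 0,"z": 140,"rx": 0,"ry": 0,"rz": -3},{"x": -48,"y": 0,"z": 140,"rx": 0,"ry": 0,"rz": -3}]'

```text
time: 4.45
tool_pos: [0.468, -0.0033, 0.1609]
tool_rot: [-3.141, 0.001, -3.088]
contact_force: [0.3, -0.8, -0.1]
opening: 0.0917
grip_force: 0.0
```

Request:
arm_command --series '[{"x": 0,"y": 0,"z": 0,"rx": 0,"ry": 0,"rz": 0},{"x": 0,"y": 0,"z": 0,"rx": 0,"ry": 0,"rz": 0},{"x": 0,"y": 0,"z": 0,"rx": 0,"ry": 0,"rz": 0},{"x": 0,"y": 0,"z": 0,"rx": 0,"ry": 0,"rz": 0},{"x": 0,"y": 0,"z": 0,"rx": 0,"ry": 0,"rz": 0},{"x": 0,"y": 0,"z": 0,"rx": 0,"ry": 0,"rz": 0},{"x": 0,"y": 0,"z": 0,"rx": 0,"ry": 0,"rz": 0}]' --hand 0 --squeeze 5

```text
time: 5.15
tool_pos: [0.4676, -0.0033, 0.1602]
tool_rot: [3.141, -0.0, -3.089]
contact_force: [0.6, 1.0, 0.1]
opening: 0.0407
grip_force: 0.0
```

Request:
arm_command --series '[{"x": 0,"y": 0,"z": 2,"rx": 0,"ry": 0,"rz": 0},{"x": 0,"y": 0,"z": 2,"rx": 0,"ry": 0,"rz": 0},{"x": 0,"y": 0,"z": 2,"rx": 0,"ry": 0,"rz": 0},{"x": 0,"y": 0,"z": 2,"rx": 0,"ry": 0,"rz": 0}]'

```text
time: 5.55
tool_pos: [0.4677, -0.0034, 0.1583]
tool_rot: [-3.142, 0.0, -3.089]
contact_force: [0.5, -1.1, 1.0]
opening: 0.0325
grip_force: 5.1
```

The tongs are held at 32.5 mm, so they're still open. I lift next, then take up the slanted pose before the chocolate.

Request:
arm_command --series '[{"x": 0,"y": 0,"z": -10,"rx": 0,"ry": 0,"rz": 0},{"x": 0,"y": 0,"z": -30,"rx": 0,"ry": 0,"rz": 0},{"x": 0,"y": 0,"z": -60,"rx": 0,"ry": 0,"rz": 0},{"x": 0,"y": 0,"z": -80,"rx": 0,"ry": 0,"rz": 0},{"x": 0,"y": 0,"z": -90,"rx": 0,"ry": 0,"rz": 0},{"x": 0,"y": 0,"z": -90,"rx": 0,"ry": 0,"rz": 0}]'

```text
time: 6.15
tool_pos: [0.4679, -0.0034, 0.2494]
tool_rot: [-3.141, 0.003, -3.089]
contact_force: [-0.0, -0.7, -0.7]
opening: 0.0319
grip_force: 5.0
```

```bash
cat >> h.py <<'E'
L=.1548
def rot(th,psi):
    th,psi=np.radians([th,psi])
    z=np.array([np.sin(th)*np.cos(psi),np.sin(th)*np.sin(psi),-np.cos(th)]); y=np.array([-np.sin(psi),np.cos(psi),0])
    return np.column_stack([np.cross(y,z),y,z])
def tcp(pad,Rg): return np.array(pad)-Rg[:,2]*(L-.006)
def cur(n=1):
    o=[observe() for _ in range(n)]
    return o[-1]["tool_pos"],R.from_euler('xyz',o[-1]["tool_rot"]).as_matrix()
def delta(pad,Rg):
    t,Rt=cur(); T=tcp(pad,Rg)
    print('TCP target',T,'shift',(1000*Rt.T@(T-t)).round(1),'rv',R.from_matrix(Rt.T@Rg).as_rotvec(degrees=True).round(2))
E
python3 - <<'E'
from h import *
print(observe())
Rg=rot(28,10); pad=np.array([.660,.092,.034])
delta(pad-Rg[:,2]*.06,Rg)
E
```

```text
{'time': 6.15, 'qpos': array([-0.1712,  0.2796,  1.7425,  0.0001,  1.1169, -1.795 ]), 'qvel': array([ 0.0005,  0.0325,  0.0423,  0.0002, -0.0319,  0.0009]), 'joint_efforts': array([  0.0505, -39.0201, -23.2139,  -0.0483,   0.3926,   0.0005]), 'tool_pos': array([ 0.4679, -0.0034,  0.2494]), 'tool_rot': array([-3.1411,  0.0025, -3.0887]), 'contact_force': array([-0.012 , -0.6599, -0.6616]), 'torque': array([ 0.0101,  0.0018, -0.0212]), 'grip_force': 4.978303265561408, 'opening': 0.03188733675829622}
TCP target [0.5635 0.075  0.2184] shift [-99.5  73.2  31.3] rv [ -1.74 -27.82  -6.82]
```

Request:
arm_command --series '[{"x": -20,"y": 15,"z": 6,"rx": -0.3,"ry": -5.6,"rz": -1.4},{"x": -40,"y": 29,"z": 12,"rx": -0.7,"ry": -11.1,"rz": -2.7},{"x": -60,"y": 44,"z": 19,"rx": -1,"ry": -16.7,"rz": -4.1},{"x": -80,"y": 59,"z": 25,"rx": -1.4,"ry": -22.2,"rz": -5.5},{"x": -99.5,"y": 73,"z": 31,"rx": -1.7,"ry": -27.8,"rz": -6.8},{"x": -99.5,"y": 73,"z": 31,"rx": -1.7,"ry": -27.8,"rz": -6.8},{"x": -99.5,"y": 73,"z": 31,"rx": -1.7,"ry": -27.8,"rz": -6.8},{"x": -99.5,"y": 73,"z": 31,"rx": -1.7,"ry": -27.8,"rz": -6.8}]'

```text
time: 6.95
tool_pos: [0.5628, 0.0744, 0.217]
tool_rot: [3.141, 0.484, -2.968]
contact_force: [0.3, 0.3, -0.1]
opening: 0.0323
grip_force: 5.0
```

```bash
python3 - <<'E'
from h import *
o=observe();print(o["tool_pos"],o["tool_rot"],o["opening"])
a=shoot('wrist'); b=shoot('side')
for p in (a,b):
    print('--'); show(p,['chocolate','chocolate_nose','stand','tongs'])
t,Rt=cur(); 
def pl(p,im):
    for s in (-1,1):
        q=[t+Rt@np.array([dx,s*.020,L-dz]) for dx,dz in ((-.0055,0),(.0055,0),(.0055,.012),(-.0055,.012))]
        cv2.polylines(im,[proj(p,q).round().astype(int)],True,(0,255,0),1)
ia=a["pixels"].copy();ib=b["pixels"].copy()
c=cv2.resize(ib[150:260,210:360],(600,440),interpolation=cv2.INTER_CUBIC)
w=cv2.resize(ia[120:300,150:362],(600,509),interpolation=cv2.INTER_CUBIC)
cv2.imwrite('pics/s2.png',c);cv2.imwrite('pics/w3.png',w)
print(proj(a,t+Rt@[[0],[0],[L]] if 0 else (t+Rt@np.array([0,0,L]))),proj(b,t+Rt@np.array([0,0,L])))
E
```

```text
[0.5628 0.0744 0.217 ] [ 3.141   0.4838 -2.9683] 0.03227497728437505
--
chocolate 0.89 [0.6557 0.0935 0.0168] [257. 172.]
chocolate_nose 0.85 [0.6796 0.092  0.03  ] [252. 196.]
stand 0.65 [0.7188 0.1011 0.0031] [254. 204.]
--
chocolate 0.42 [0.6583 0.091  0.0167] [291. 207.]
chocolate_nose 0.6 [0.6765 0.095  0.0286] [297. 203.]
stand 0.92 [ 0.7214  0.0995 -0.0014] [312. 211.]
tongs 0.71 [0.6367 0.0889 0.0809] [284. 188.]
tongs 0.64 [ 0.4035 -0.2323 -0.002 ] [177. 299.]
tongs 0.55 [ 0.4111 -0.1194 -0.0073] [190. 264.]
[[254.8326 199.0859]] [[283.0077 188.5984]]
```

View pics/w3.png

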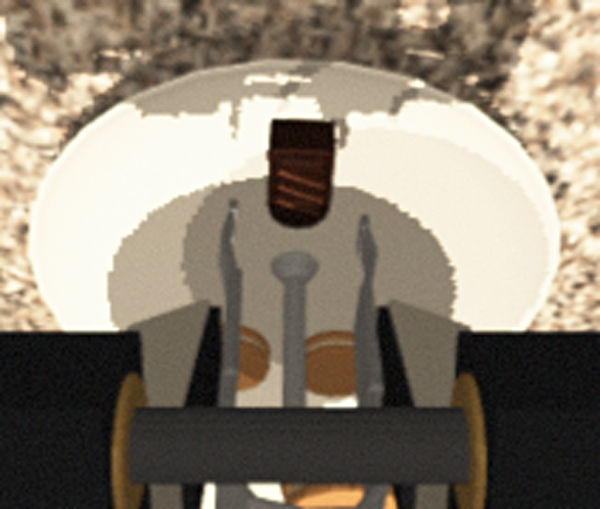

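The wrist view shows the chocolate at crop (302,170), dark, with the round end downwards towards the post. The open tips are at (232,205) and (363,218), which suggests a slight twist of the tongs. I'll fit both numerically from the masks.

```bash
cat >> h.py <<'E'
from scipy.optimize import minimize
def model():
    a=np.linspace(-np.pi/2,np.pi/2,15); o=np.vstack([[-.02,-.012],[-.02,.012],np.column_stack([.008+.012*np.cos(a),.012*np.sin(a)])])
    return np.vstack([np.column_stack([o,0*o[:,:1]]),np.column_stack([o,0*o[:,:1]+.019]),np.column_stack([o*.85,0*o[:,:1]+.022])])
def fitchoc(views,z0,x0,S=4):
    M=model()
    def cost(v):
        Rz=R.from_euler('z',v[2],degrees=True).as_matrix(); X=M@Rz.T+[v[0]/1000,v[1]/1000,z0]; c=0
        for p,m in views:
            im=np.zeros((384*S,512*S),np.uint8); h=cv2.convexHull(((proj(p,X)+.5)*S).astype(np.int32)); cv2.fillConvexPoly(im,h,255)
            f=cv2.resize(im,(512,384),interpolation=cv2.INTER_AREA)/255.; c+=np.abs(f-m).sum()/m.sum()
        return c
    r=minimize(cost,x0,method='Nelder-Mead',options=dict(initial_simplex=np.array([x0]+[np.array(x0)+d for d in ((6,0,0),(0,6,0),(0,0,8))])))
    return r.x,r.fun
E
python3 - <<'E'
from h import *
p=shoot('wrist'); m=trace(p,'chocolate')[0]["pixels"]
print(fitchoc([(p,m)],.020,[660,92,10]),fitchoc([(p,m)],.020,[664,94,4]),m.sum())
T=trace(p,'tongs')
t,Rt=cur()
for d in T[:3]:
    mm=d["pixels"]; ys,xs=np.where(mm); print('tongs',round(d["confidence"],2),xs.min(),xs.max(),ys.min(),ys.max())
    for lo,hi in ((215,248),(262,300)):
        sub=mm[:,lo:hi]; r=np.where(sub.any(1))[0]
        print([(int(k),(lo+np.where(sub[k])[0][[0,-1]]).tolist()) for k in r[:40:3]])
for s in (-1,1):
    print('pred',s,[proj(p,t+Rt@np.array([dx,s*yy,L-dz]))[0].round(1).tolist() for yy in (.020,.0226) for dx in (-.0055,.0055) for dz in (0,.012)])
g=cv2.cvtColor(p["pixels"],cv2.COLOR_BGR2GRAY)
cv2.imwrite('pics/tips.png',cv2.resize(p["pixels"][155:265,215:300],None,fx=5.4,fy=5.4,interpolation=cv2.INTER_CUBIC))
E
```

```text
(array([658.9364,  92.5569,   6.8505]), np.float64(0.08471241052901542)) (array([658.6189,  92.3528,   6.3763]), np.float64(0.08543517288009139)) 841
tongs 0.7 226 287 190 318
[(190, [231, 233]), (193, [231, 233]), (196, [230, 233]), (199, [229, 232]), (202, [228, 232]), (205, [228, 231]), (208, [228, 231]), (211, [227, 232]), (214, [228, 234]), (217, [228, 235]), (220, [229, 235]), (223, [229, 236]), (226, [230, 235]), (229, [230, 235])]
[(195, [278, 279]), (198, [277, 280]), (201, [277, 281]), (204, [276, 282]), (207, [275, 283]), (210, [276, 283]), (213, [278, 283]), (216, [279, 282]), (219, [278, 281]), (222, [277, 281]), (225, [277, 282]), (228, [276, 282]), (231, [276, 282]), (234, [275, 282])]
pred -1 [[232.0, 204.1], [230.9, 208.5], [231.7, 192.1], [230.6, 196.0], [229.1, 204.1], [227.8, 208.5], [228.7, 192.1], [227.5, 196.0]]
pred 1 [[277.3, 204.1], [278.3, 208.5], [277.6, 192.1], [278.6, 196.1], [280.3, 204.1], [281.4, 208.5], [280.6, 192.1], [281.7, 196.1]]
```

View pics/tips.png

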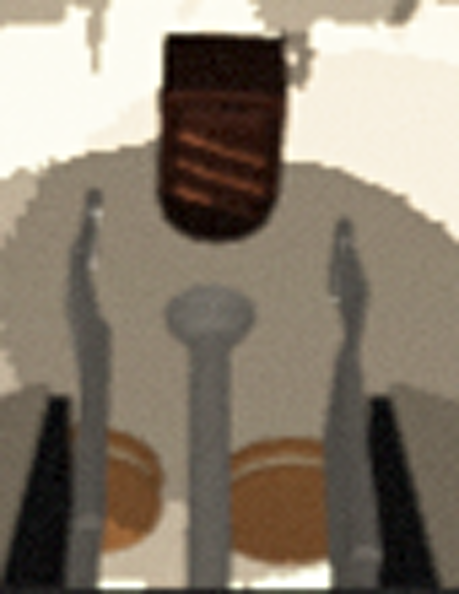

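The chocolate fits at (659, 92.5) mm, yaw about 6.5°. The left tip starts at row 190 and the right at row 195, where 192 was expected for both. In the wrist image right is +Y, so I had the sign of the holder's yaw wrong. The holder is at about −4°, and the tongs sit twisted by about 6° between the pads. I'll squeeze harder in the air to bring the panels flat on the pads, then measure again.

Request:
arm_command --series '[{"x": 0,"y": 0,"z": 0,"rx": 0,"ry": 0,"rz": 0},{"x": 0,"y": 0,"z": 0,"rx": 0,"ry": 0,"rz": 0},{"x": 0,"y": 0,"z": 0,"rx": 0,"ry": 0,"rz": 0},{"x": 0,"y": 0,"z": 0,"rx": 0,"ry": 0,"rz": 0},{"x": 0,"y": 0,"z": 0,"rx": 0,"ry": 0,"rz": 0}]' --hand 27 --squeeze 30

```text
time: 8.1
tool_pos: [0.5631, 0.0748, 0.2172]
tool_rot: [3.141, 0.486, -2.968]
contact_force: [0.2, -1.0, -0.7]
opening: 0.0273
grip_force: 8.7
```

```bash
cat >> h.py <<'E'
def tips(p,T,rng=((210,255),(255,300))):
    mm=T["pixels"]
    for lo,hi in rng:
        sub=mm[:,lo:hi]; r=np.where(sub.any(1))[0]
        print([(int(k),(lo+np.where(sub[k])[0][[0,-1]]).tolist()) for k in r[:16:2]])
E
python3 - <<'E'
from h import *
p=shoot('wrist'); T=trace(p,'tongs')[0]; tips(p,T)
print(observe()["opening"],observe()["grip_force"],observe()["tool_pos"])
E
```

```text
[(194, [240, 241]), (196, [239, 241]), (198, [238, 241]), (200, [237, 241]), (202, [237, 240]), (204, [236, 240]), (206, [236, 239]), (208, [235, 239])]
[(196, [270, 272]), (198, [269, 273]), (200, [269, 274]), (202, [268, 274]), (204, [268, 275]), (206, [268, 276]), (208, [268, 277]), (210, [269, 277])]
0.027085059489653167 8.685924746096134 [0.5631 0.0748 0.2172]
```

Request:
arm_command --series '[{"x": 0,"y": 0,"z": 0,"rx": 0,"ry": 0,"rz": 0},{"x": 0,"y": 0,"z": 0,"rx": 0,"ry": 0,"rz": 0},{"x": 0,"y": 0,"z": 0,"rx": 0,"ry": 0,"rz": 0},{"x": 0,"y": 0,"z": 0,"rx": 0,"ry": 0,"rz": 0},{"x": 0,"y": 0,"z": 0,"rx": 0,"ry": 0,"rz": 0}]' --hand 15 --squeeze 40

```text
time: 8.7
tool_pos: [0.5631, 0.0748, 0.2172]
tool_rot: [3.141, 0.486, -2.968]
contact_force: [0.2, -0.1, -0.5]
opening: 0.0218
grip_force: 39.9
```

Request:
arm_command --series '[{"x": 0,"y": 0,"z": 0,"rx": 0,"ry": 0,"rz": 0},{"x": 0,"y": 0,"z": 0,"rx": 0,"ry": 0,"rz": 0},{"x": 0,"y": 0,"z": 0,"rx": 0,"ry": 0,"rz": 0},{"x": 0,"y": 0,"z": 0,"rx": 0,"ry": 0,"rz": 0},{"x": 0,"y": 0,"z": 0,"rx": 0,"ry": 0,"rz": 0}]' --hand 32 --squeeze 30

```text
time: 9.2
tool_pos: [0.5631, 0.0748, 0.2172]
tool_rot: [3.141, 0.486, -2.968]
contact_force: [1.3, -0.2, -0.0]
opening: 0.0322
grip_force: 4.8
```

```bash
python3 - <<'E'
from h import *
p=shoot('wrist'); T=trace(p,'tongs')[0]; tips(p,T)
print(observe()["opening"],observe()["grip_force"],observe()["tool_pos"])
E
```

```text
[(190, [231, 232]), (192, [230, 232]), (194, [230, 232]), (196, [229, 232]), (198, [229, 232]), (200, [228, 232]), (202, [228, 232]), (204, [228, 231])]
[(195, [279, 279]), (197, [279, 280]), (199, [278, 280]), (201, [278, 281]), (203, [277, 282]), (205, [277, 283]), (207, [277, 283]), (209, [278, 283])]
0.03189084439541521 4.763108935512719 [0.5631 0.0748 0.2172]
```

The 6° twist held even under 40 N, so I treat it as fixed and build it into the poses. The midpoint of the tips is where predicted.

```bash
cat >> h.py <<'E'
TW=6.
def rott(th,psi): return rot(th,psi)@R.from_euler('z',-TW,degrees=True).as_matrix()
E
python3 - <<'E'
from h import *
Rg=rott(28,6.7); pad=np.array([.6585,.0925,.0345])
delta(pad-Rg[:,2]*.06,Rg); delta(pad,Rg)
E
```

```text
TCP target [0.5611 0.0811 0.2189] shift [-0.   6.5 -1.8] rv [ 1.55 -0.08 -3.12]
TCP target [0.5891 0.0843 0.1659] shift [-0.1  4.9 58.2] rv [ 1.55 -0.08 -3.12]
```

Request:
arm_command --series '[{"x": 0,"y": 3,"z": -1,"rx": 0.8,"ry": -0.1,"rz": -1.5},{"x": 0,"y": 6.5,"z": -2,"rx": 1.5,"ry": -0.1,"rz": -3.1},{"x": 0,"y": 6.2,"z": 8,"rx": 1.5,"ry": -0.1,"rz": -3.1},{"x": 0,"y": 5.7,"z": 23,"rx": 1.5,"ry": -0.1,"rz": -3.1},{"x": 0,"y": 5.4,"z": 38,"rx": 1.5,"ry": -0.1,"rz": -3.1},{"x": 0,"y": 5.1,"z": 50,"rx": 1.5,"ry": -0.1,"rz": -3.1},{"x": 0,"y": 4.9,"z": 58,"rx": 1.5,"ry": -0.1,"rz": -3.1},{"x": 0,"y": 4.9,"z": 58,"rx": 1.5,"ry": -0.1,"rz": -3.1},{"x": 0,"y": 4.9,"z": 58,"rx": 1.5,"ry": -0.1,"rz": -3.1},{"x": 0,"y": 4.9,"z": 58,"rx": 1.5,"ry": -0.1,"rz": -3.1}]'

```text
time: 10.3
tool_pos: [0.589, 0.0843, 0.1665]
tool_rot: [-3.087, 0.487, -2.906]
contact_force: [1.0, -0.1, -0.6]
opening: 0.032
grip_force: 4.8
```

```bash
python3 - <<'E'
from h import *
delta(np.array([.6585,.0925,.0345]),rott(28,6.7)); print(observe()["contact_force"])
p=shoot('wrist'); T=trace(p,'tongs')[0]; tips(p,T)
m=trace(p,'chocolate')[0]["pixels"]; ys,xs=np.where(m); print(xs.min(),xs.max(),ys.min(),ys.max(),m.sum())
for k in range(ys.min(),ys.max()+1,4): print(k,np.where(m[k])[0][[0,-1]])
cv2.imwrite('pics/grip.png',cv2.resize(p["pixels"][140:260,200:310],None,fx=5,fy=5,interpolation=cv2.INTER_CUBIC))
E
```

```text
TCP target [0.5891 0.0843 0.1659] shift [0.2 0.  0.6] rv [ 0.04  0.07 -0.02]
[ 1.0029 -0.0611 -0.6128]
[(191, [231, 232]), (193, [230, 232]), (195, [230, 232]), (197, [229, 232]), (199, [228, 232]), (201, [228, 232]), (203, [228, 232]), (205, [227, 232])]
[(196, [278, 280]), (198, [278, 281]), (200, [277, 281]), (202, [277, 282]), (204, [277, 282]), (206, [277, 283]), (208, [278, 283]), (210, [279, 283])]
240 271 171 217 1240
171 [244 251]
175 [243 270]
179 [243 271]
183 [242 270]
187 [242 270]
191 [241 270]
195 [241 269]
199 [241 268]
203 [241 268]
207 [241 267]
211 [242 265]
215 [245 262]
```

View pics/grip.png

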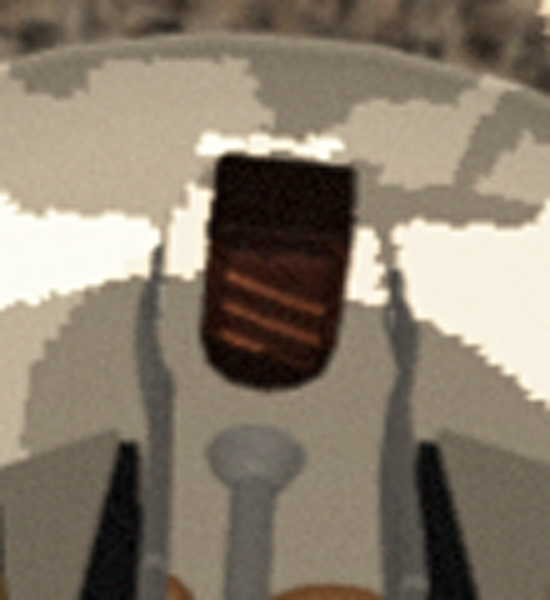

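The tips straddle the chocolate, left at (157,250) and right at (393,265), with its sides parallel to the strips. I close on it now.

Request:
arm_command --series '[{"x": 0,"y": 0,"z": 0,"rx": 0,"ry": 0,"rz": 0},{"x": 0,"y": 0,"z": 0,"rx": 0,"ry": 0,"rz": 0},{"x": 0,"y": 0,"z": 0,"rx": 0,"ry": 0,"rz": 0},{"x": 0,"y": 0,"z": 0,"rx": 0,"ry": 0,"rz": 0},{"x": 0,"y": 0,"z": 0,"rx": 0,"ry": 0,"rz": 0},{"x": 0,"y": 0,"z": 0,"rx": 0,"ry": 0,"rz": 0}]' --hand 20 --squeeze 28

```text
time: 11.05
tool_pos: [0.589, 0.0844, 0.1663]
tool_rot: [-3.087, 0.487, -2.906]
contact_force: [-3.1, -0.7, 5.7]
opening: 0.0263
grip_force: 28.0
```

```bash
python3 - <<'E'
from h import *
o=observe();print(o["opening"],o["grip_force"],o["tool_pos"])
p=shoot('wrist'); m=trace(p,'chocolate')[0]["pixels"]
print(fitchoc([(p,m)],.020,[659,92.5,6.5])); tips(p,trace(p,'tongs')[0])
E
```

```text
0.02628280786941302 28.003320684645132 [0.589  0.0844 0.1663]
(array([659.4567,  93.5231,   6.3858]), np.float64(0.10304237301857158))
[(192, [239, 241]), (194, [238, 241]), (196, [238, 241]), (198, [237, 241]), (200, [236, 241]), (202, [236, 241]), (204, [235, 240]), (206, [235, 240])]
[(200, [271, 272]), (202, [270, 273]), (204, [270, 275]), (206, [269, 276]), (208, [269, 276]), (210, [270, 276]), (212, [270, 276]), (214, [271, 275])]
```

Request:
arm_command --series '[{"x": 0,"y": 0,"z": -4,"rx": 0,"ry": 0,"rz": 0},{"x": 0,"y": 0,"z": -12,"rx": 0,"ry": 0,"rz": 0},{"x": 0,"y": 0,"z": -24,"rx": 0,"ry": 0,"rz": 0},{"x": 0,"y": 0,"z": -40,"rx": 0,"ry": 0,"rz": 0},{"x": 0,"y": 0,"z": -55,"rx": 0,"ry": 0,"rz": 0},{"x": 0,"y": 0,"z": -65,"rx": 0,"ry": 0,"rz": 0},{"x": 0,"y": 0,"z": -70,"rx": 0,"ry": 0,"rz": 0},{"x": 0,"y": 0,"z": -70,"rx": 0,"ry": 0,"rz": 0}]'

```text
time: 12.0
tool_pos: [0.5562, 0.0805, 0.2286]
tool_rot: [-3.087, 0.487, -2.906]
contact_force: [-0.2, 1.0, -1.1]
opening: 0.0263
grip_force: 28.0
```

```bash
cat >> h.py <<'E'
def fit6(views,t,Rt,x0):
    """pose of the chocolate in the tool frame: x,y,z mm of origin + rotvec deg relative to frame with (x,y,z)=(tongs x,..)"""
    M=model(); S=3
    def cost(v):
        B=Rt@R.from_rotvec(np.array(v[3:6]),degrees=True).as_matrix()@C0
        X=M@B.T+t+Rt@np.array(v[:3])/1000; c=0
        for p,m in views:
            im=np.zeros((384*S,512*S),np.uint8); h=cv2.convexHull(((proj(p,X)+.5)*S).astype(np.int32)); cv2.fillConvexPoly(im,h,255)
            c+=np.abs(cv2.resize(im,(512,384),interpolation=cv2.INTER_AREA)/255.-m).sum()/m.sum()
        return c
    x0=np.array(x0,float); s=np.vstack([x0]+[x0+d for d in np.diag([3,3,4,6,6,6])])
    r=minimize(cost,x0,method='Nelder-Mead',options=dict(initial_simplex=s,maxiter=400)); return r.x,r.fun
# chocolate in tool frame as planned: tongs-like frame leaning 28 deg, twist 6
C0=rott(28,0).T
E
python3 - <<'E'
from h import *
o=observe();print(o["opening"],o["grip_force"],o["tool_pos"],o["tool_rot"],o["contact_force"])
t,Rt=cur(); a=shoot('wrist'); b=shoot('side','s4.png')
V=[]
for p in (a,b):
    for d in trace(p,'chocolate')[:2]:
        ys,xs=np.where(d["pixels"]); print(round(d["confidence"],2),xs.min(),xs.max(),ys.min(),ys.max(),d["pixels"].sum())
    show(p,['chocolate','chocolate_nose'])
m=trace(a,'chocolate')[0]["pixels"]
org=(np.array([0,0,(L-.006)])+C0@np.array([0,0,-.0145]))*1000
print(org,fit6([(a,m)],t,Rt,[*org,0,0,0]))
tips(a,trace(a,'tongs')[0])
E
```

```text
0.026299332148369256 27.998189787856518 [0.5562 0.0805 0.2286] [-3.0868  0.4875 -2.9063] [-0.1516  0.957  -1.1304]
0.8 241 272 171 218 1265
chocolate_nose 0.9 [0.6489 0.0883 0.0895] [249. 211.]
0.65 271 286 179 189 136
0.42 251 270 317 332 293
chocolate 0.62 [0.6278 0.0869 0.0748] [281. 190.]
chocolate_nose 0.6 [0.6457 0.0899 0.0891] [287. 185.]
[  6.77     0.7116 161.6027] (array([  6.698 ,   1.1949, 165.7538,   0.4288,   4.8575,   0.4134]), np.float64(0.028629001007517633))
[(291, [242, 254]), (293, [241, 254]), (295, [242, 254]), (297, [245, 254]), (299, [252, 254])]
[(290, [269, 271]), (292, [255, 276]), (294, [255, 276]), (296, [255, 276]), (298, [255, 275]), (300, [256, 271])]
```

The chocolate is lifted, and its silhouette in the wrist view (241–272, 171–218) hasn't changed from before the grip, so its pose in the tool is known. I carry it to above the box.

```bash
cat >> h.py <<'E'
G_t=np.array([.589,.0844,.1664]); G_R=R.from_euler('xyz',[-3.0868,.4873,-2.906]).as_matrix()
CH=np.array([.6592,.0931,.020]); CY=6.5
Rch=R.from_euler('z',CY,degrees=True).as_matrix()
c_t=G_R.T@(CH-G_t); c_R=G_R.T@Rch
def choc_to(P,yaw):
    Rg=R.from_euler('z',yaw,degrees=True).as_matrix()@c_R.T; T=np.array(P)-Rg@c_t
    t,Rt=cur()
    print('TCP',T,'shift',(1000*Rt.T@(T-t)).round(1),'rv',R.from_matrix(Rt.T@Rg).as_rotvec(degrees=True).round(2))
E
python3 - <<'E'
from h import *
choc_to([.632,-.257,.075],3.3)
E
```

```text
TCP [ 0.5614 -0.2618  0.2214] shift [  68.9 -335.1  -11.3] rv [1.51 0.06 2.8 ]
```

Request:
arm_command --series '[{"x": 3,"y": -14,"z": 0,"rx": 0,"ry": 0,"rz": 0.1},{"x": 9,"y": -43,"z": -1,"rx": 0.2,"ry": 0,"rz": 0.4},{"x": 17,"y": -81,"z": -3,"rx": 0.4,"ry": 0,"rz": 0.7},{"x": 25,"y": -122,"z": -4,"rx": 0.5,"ry": 0,"rz": 1},{"x": 33,"y": -162,"z": -5,"rx": 0.7,"ry": 0,"rz": 1.4},{"x": 41,"y": -202,"z": -7,"rx": 0.9,"ry": 0,"rz": 1.7},{"x": 50,"y": -242,"z": -8,"rx": 1.1,"ry": 0,"rz": 2},{"x": 58,"y": -280,"z": -9,"rx": 1.3,"ry": 0,"rz": 2.3},{"x": 64,"y": -310,"z": -10,"rx": 1.4,"ry": 0.1,"rz": 2.6},{"x": 67,"y": -327,"z": -11,"rx": 1.5,"ry": 0.1,"rz": 2.7},{"x": 69,"y": -335,"z": -11,"rx": 1.5,"ry": 0.1,"rz": 2.8},{"x": 69,"y": -335,"z": -11,"rx": 1.5,"ry": 0.1,"rz": 2.8},{"x": 69,"y": -335,"z": -11,"rx": 1.5,"ry": 0.1,"rz": 2.8},{"x": 69,"y": -335,"z": -11,"rx": 1.5,"ry": 0.1,"rz": 2.8}]'

```text
time: 13.9
tool_pos: [0.5615, -0.2601, 0.2213]
tool_rot: [-3.087, 0.487, -2.96]
contact_force: [-0.6, 0.1, -1.2]
opening: 0.0259
grip_force: 28.0
```

```bash
python3 - <<'E'
from h import *
o=observe();print(o["time"],o["tool_pos"],o["tool_rot"],o["opening"])
a=shoot('wrist'); b=shoot('side'); e=shoot('top')
for p in (a,b,e):
    print('--');show(p,['place','giftbox'])
ex={'place'}
for n,p in (('w',a),('s',b)):
    for d in trace(p,'boxed_1')[:6]:
        m=d["pixels"]; ys,xs=np.where(m); print(n,round(d["confidence"],2),xs.min(),xs.max(),ys.min(),ys.max(),m.sum())
np.savez('box.npz',a=a["pixels"],ra=a["rvec"],ta=a["tvec"])
cv2.imwrite('pics/box.png',np.vstack([cv2.resize(a["pixels"][100:260,80:432],(748,340),interpolation=cv2.INTER_CUBIC),cv2.resize(b["pixels"][230:350,150:415],(748,250)[:2],interpolation=cv2.INTER_CUBIC)]))
E
```

```text
13.9 [ 0.5615 -0.2601  0.2213] [-3.0875  0.4869 -2.9604] 0.025869291033225585
--
place 0.63 [ 0.6377 -0.2567  0.007 ] [256. 149.]
giftbox 0.85 [ 0.6083 -0.2577 -0.    ] [260. 122.]
giftbox 0.2 [ 0.5804 -0.2617  0.0031] [261.  97.]
--
place 0.97 [ 0.6365 -0.255   0.0046] [286. 309.]
place 0.52 [ 0.6394 -0.3012  0.0094] [288. 326.]
place 0.43 [ 0.4648 -0.0061 -0.0041] [217. 233.]
giftbox 0.55 [ 0.6094 -0.2583  0.0028] [273. 310.]
giftbox 0.23 [0.6766 0.1109 0.1388] [300. 166.]
--
place 0.62 [ 0.6355 -0.2593  0.0067] [331. 175.]
place 0.18 [ 0.609  -0.2566  0.0033] [330. 185.]
giftbox 0.63 [ 0.6115 -0.2552  0.003 ] [330. 184.]
w 0.96 286 314 135 177 995
w 0.92 202 227 129 168 919
w 0.87 197 227 76 125 1325
w 0.8 296 326 86 133 1202
w 0.7 247 274 82 130 1216
s 0.84 249 269 299 314 292
s 0.81 249 267 283 296 235
s 0.75 251 270 316 332 308
s 0.69 276 297 316 330 298
s 0.62 275 291 290 295 95
s 0.46 272 352 140 227 4089
```

View pics/box.png

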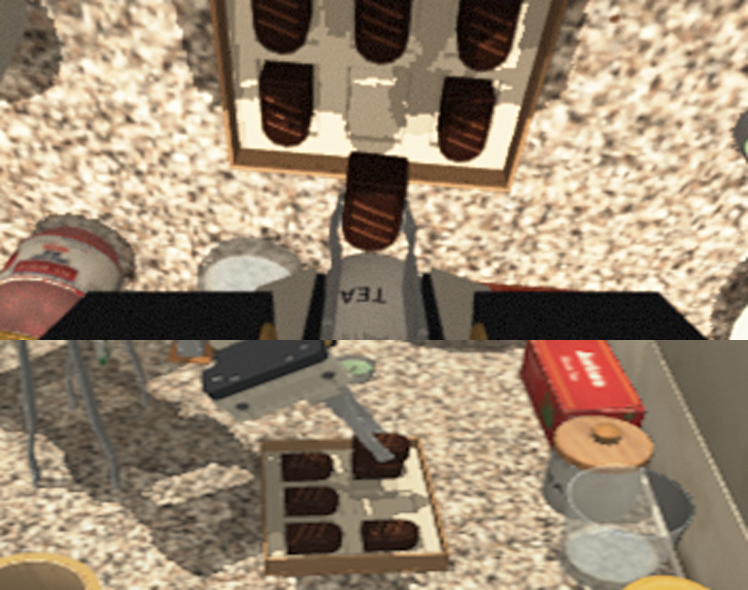

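The wrist view shows the empty middle place ahead of the held chocolate at crop (375,100), with neighbours at (287,105) and (466,120). The side view shows the chocolate hanging level. I fit all five boxed chocolates.

```bash
python3 - <<'E'
import h
from h import *
M=model(); M[M[:,2]==0,2]=.005; h.model=lambda:M
a=shoot('wrist'); pos=[]
from scipy.optimize import least_squares
guess=np.array([[.583,-.302],[.581,-.261],[.578,-.218],[.6385,-.300],[.6355,-.216]])*1000; loc=np.array([[-27,-44],[-27,0],[-27,44],[27,-44],[27,44]])
ms=[d["pixels"] for d in trace(a,'boxed_1')[:6] if d["confidence"]>.3]
for g in guess:
    q=proj(a,[*g/1000,.017])[0]; m=min(ms,key=lambda m:np.hypot(*(np.array(np.where(m)[::-1]).mean(1)-q)))
    x,f=fitchoc([(a,m)],.006,[*g,3.3]); pos.append(x); print(x,round(f,3))
pos=np.array(pos)
r=least_squares(lambda v:((loc@np.array([[np.cos(v[2]),np.sin(v[2])],[-np.sin(v[2]),np.cos(v[2])]])+v[:2])-pos[:,:2]).ravel(),[611,-257,.05])
v=r.x; print('box',v[:2],np.degrees(v[2]),'res',r.fun.round(1)); 
P=v[:2]+27*np.array([np.cos(v[2]),np.sin(v[2])]); print('place',P)
t,Rt=cur(); m=trace(a,'chocolate')
for d in m[:2]:
    ys,xs=np.where(d["pixels"]); print('held?',round(d["confidence"],2),xs.min(),xs.max(),ys.min(),ys.max())
print('pred held origin',t+Rt@c_t)
choc_to([*P/1000,.050],np.degrees(v[2])); choc_to([*P/1000,.0065],np.degrees(v[2]))
E
```

```text
[ 585.4011 -304.7986    5.8015] 0.033
[ 582.4022 -261.6297    6.4254] 0.037
[ 577.9127 -217.3261    5.502 ] 0.044
[ 638.3437 -299.3788    4.0985] 0.048
[ 631.3164 -213.2204    7.0962] 0.053
box [ 608.4551 -258.8044] 4.954444491524147 res [-0.  -0.2 -0.8  0.5 -0.2  0.   0.8 -0.9  0.2  0.6]
place [ 635.3542 -256.4725]
held? 0.86 241 271 171 218
pred held origin [ 0.6319 -0.2569  0.0748]
TCP [ 0.5649 -0.2633  0.1964] shift [ 8.8 -0.9 23.6] rv [-0.77 -0.09 -1.46]
TCP [ 0.5649 -0.2633  0.1529] shift [29.2  1.2 62. ] rv [-0.77 -0.09 -1.46]
```

The fit residuals are below 1 mm: box yaw 5°, place at (635.4, −256.5). I descend now, checking just before the floor.

Request:
arm_command --series '[{"x": 4,"y": -0.5,"z": 11,"rx": -0.4,"ry": 0,"rz": -0.7},{"x": 9,"y": -0.9,"z": 23.6,"rx": -0.8,"ry": -0.1,"rz": -1.5},{"x": 9,"y": -0.9,"z": 23.6,"rx": -0.8,"ry": -0.1,"rz": -1.5},{"x": 13,"y": -0.4,"z": 31,"rx": -0.8,"ry": -0.1,"rz": -1.5},{"x": 17,"y": 0,"z": 39,"rx": -0.8,"ry": -0.1,"rz": -1.5},{"x": 21,"y": 0.4,"z": 47,"rx": -0.8,"ry": -0.1,"rz": -1.5},{"x": 24,"y": 0.7,"z": 52,"rx": -0.8,"ry": -0.1,"rz": -1.5},{"x": 24,"y": 0.7,"z": 52,"rx": -0.8,"ry": -0.1,"rz": -1.5},{"x": 24,"y": 0.7,"z": 52,"rx": -0.8,"ry": -0.1,"rz": -1.5},{"x": 24,"y": 0.7,"z": 52,"rx": -0.8,"ry": -0.1,"rz": -1.5}]'

```text
time: 15.6
tool_pos: [0.5651, -0.2634, 0.1646]
tool_rot: [-3.086, 0.488, -2.932]
contact_force: [0.6, -0.5, -0.9]
opening: 0.0261
grip_force: 28.0
```

```bash
python3 - <<'E'
from h import *
o=observe(); t,Rt=cur(); print(o["contact_force"],'choc',t+Rt@c_t,R.from_matrix(Rt@c_R).as_euler('xyz',degrees=True))
choc_to([.6354,-.2565,.0065],5)
E
```

```text
[ 0.6091 -0.5199 -0.9021] choc [ 0.6356 -0.2566  0.0182] [-0.0254 -0.0367  5.0047]
TCP [ 0.565  -0.2634  0.1529] shift [ 5.5  0.6 10.3] rv [-0.02  0.03  0.02]
```

Request:
arm_command --series '[{"x": 1,"y": 0.1,"z": 2,"rx": 0,"ry": 0,"rz": 0},{"x": 2,"y": 0.2,"z": 4,"rx": 0,"ry": 0,"rz": 0},{"x": 3,"y": 0.4,"z": 6,"rx": 0,"ry": 0,"rz": 0},{"x": 4,"y": 0.5,"z": 8,"rx": 0,"ry": 0,"rz": 0},{"x": 5,"y": 0.6,"z": 9.5,"rx": 0,"ry": 0,"rz": 0},{"x": 5.5,"y": 0.6,"z": 10.3,"rx": 0,"ry": 0,"rz": 0},{"x": 5.5,"y": 0.6,"z": 10.3,"rx": 0,"ry": 0,"rz": 0},{"x": 5.5,"y": 0.6,"z": 10.3,"rx": 0,"ry": 0,"rz": 0}]'

```text
time: 16.4
tool_pos: [0.5649, -0.2632, 0.1525]
tool_rot: [-3.087, 0.487, -2.932]
contact_force: [1.1, -0.0, -0.8]
opening: 0.0258
grip_force: 28.0
```

```bash
python3 - <<'E'
from h import *
o=observe(); t,Rt=cur(); print(o["contact_force"],'choc',t+Rt@c_t)
a=shoot('wrist'); m=trace(a,'chocolate')
for d in m[:2]:
    ys,xs=np.where(d["pixels"]); print('held?',round(d["confidence"],2),xs.min(),xs.max(),ys.min(),ys.max())
E
```

```text
[ 1.0897 -0.0272 -0.7865] choc [ 0.6353 -0.2563  0.0061]
held? 0.76 241 271 174 218
```

No contact yet, so I go down in 0.5 mm steps.

Request:
arm_command --series '[{"x": 0.25,"y": 0,"z": 0.45,"rx": 0,"ry": 0,"rz": 0},{"x": 0.25,"y": 0,"z": 0.45,"rx": 0,"ry": 0,"rz": 0},{"x": 0.5,"y": 0.1,"z": 0.9,"rx": 0,"ry": 0,"rz": 0},{"x": 0.5,"y": 0.1,"z": 0.9,"rx": 0,"ry": 0,"rz": 0}]'

```text
time: 16.9
tool_pos: [0.5649, -0.2633, 0.152]
tool_rot: [-3.086, 0.488, -2.932]
contact_force: [-3.1, -0.2, 5.0]
opening: 0.0261
grip_force: 28.0
```

Request:
arm_command --series '[{"x": 0,"y": 0,"z": 0,"rx": 0,"ry": 0,"rz": 0},{"x": 0,"y": 0,"z": 0,"rx": 0,"ry": 0,"rz": 0},{"x": 0,"y": 0,"z": 0,"rx": 0,"ry": 0,"rz": 0}]' --hand 28.5

```text
time: 17.2
tool_pos: [0.5647, -0.263, 0.151]
tool_rot: [-3.087, 0.487, -2.932]
contact_force: [0.7, -0.1, -1.6]
opening: 0.0283
grip_force: 6.7
```

Request:
arm_command --series '[{"x": 0,"y": 0,"z": 0,"rx": 0,"ry": 0,"rz": 0},{"x": 0,"y": 0,"z": 0,"rx": 0,"ry": 0,"rz": 0},{"x": 0,"y": 0,"z": 0,"rx": 0,"ry": 0,"rz": 0},{"x": 0,"y": 0,"z": 0,"rx": 0,"ry": 0,"rz": 0}]' --hand 31.5

```text
time: 17.6
tool_pos: [0.5648, -0.2631, 0.1514]
tool_rot: [-3.087, 0.487, -2.932]
contact_force: [0.8, 0.3, -1.1]
opening: 0.0313
grip_force: 5.0
```

```bash
python3 - <<'E'
from h import *
o=observe(); print(o["contact_force"],o["opening"],o["grip_force"])
a=shoot('wrist'); m=trace(a,'chocolate')
for d in m[:1]:
    ys,xs=np.where(d["pixels"]); print('choc',round(d["confidence"],2),xs.min(),xs.max(),ys.min(),ys.max()); print(fitchoc([(a,d["pixels"])],.006,[635,-256,5]))
tips(a,trace(a,'tongs')[0])
E
```

```text
[ 0.775   0.3432 -1.0865] 0.03134299284752583 4.99704260054159
choc 0.69 240 271 175 220
(array([ 637.5436, -255.6235,    6.7965]), np.float64(0.08776070937929312))
[(190, [231, 233]), (192, [231, 233]), (194, [231, 233]), (196, [230, 233]), (198, [230, 233]), (200, [229, 232]), (202, [228, 232]), (204, [228, 231])]
[(196, [278, 279]), (198, [278, 280]), (200, [277, 280]), (202, [276, 281]), (204, [276, 282]), (206, [276, 283]), (208, [276, 283]), (210, [277, 283])]
```

The chocolate is released and the tips are open around it. I retreat along the tool axis and check.

Request:
arm_command --series '[{"x": 0,"y": 0,"z": -5,"rx": 0,"ry": 0,"rz": 0},{"x": 0,"y": 0,"z": -15,"rx": 0,"ry": 0,"rz": 0},{"x": 0,"y": 0,"z": -30,"rx": 0,"ry": 0,"rz": 0},{"x": 0,"y": 0,"z": -55,"rx": 0,"ry": 0,"rz": 0},{"x": 0,"y": 0,"z": -80,"rx": 0,"ry": 0,"rz": 0},{"x": 0,"y": 0,"z": -90,"rx": 0,"ry": 0,"rz": 0},{"x": 0,"y": 0,"z": -90,"rx": 0,"ry": 0,"rz": 0},{"x": 0,"y": 0,"z": -90,"rx": 0,"ry": 0,"rz": 0}]'

```text
time: 18.55
tool_pos: [0.5225, -0.267, 0.2307]
tool_rot: [-3.087, 0.487, -2.932]
contact_force: [0.3, -0.1, -1.3]
opening: 0.0314
grip_force: 5.0
```

```bash
python3 - <<'E'
from h import *
import h
a=shoot('wrist'); b=shoot('side'); o=observe(); print(o["opening"],o["tool_pos"])
tips(a,trace(a,'tongs')[0])
M=model(); M[M[:,2]==0,2]=.005; h.model=lambda:M
q=proj(a,[.6354,-.2565,.017])[0]
ds=trace(a,'chocolate')[:6]+trace(a,'boxed_1')[:6]
m=min(ds,key=lambda d:np.hypot(*(np.array(np.where(d["pixels"])[::-1]).mean(1)-q)))["pixels"]
print(fitchoc([(a,m)],.006,[635,-256,5]))
cv2.imwrite('pics/placed.png',np.vstack([cv2.resize(a["pixels"][100:260,80:432],(748,340),interpolation=cv2.INTER_CUBIC),cv2.resize(b["pixels"][260:350,210:340],(360,250),interpolation=cv2.INTER_CUBIC)] if 0 else [cv2.resize(a["pixels"][100:260,80:432],(748,340),interpolation=cv2.INTER_CUBIC),cv2.resize(b["pixels"][265:350,180:434],(748,250),interpolation=cv2.INTER_CUBIC)]))
E
```

```text
0.03160310412698651 [ 0.5225 -0.2668  0.2299]
[(190, [232, 233]), (192, [231, 233]), (194, [231, 233]), (196, [230, 233]), (198, [230, 233]), (200, [229, 233]), (202, [228, 233]), (204, [228, 233])]
[(196, [278, 279]), (198, [278, 279]), (200, [277, 280]), (202, [277, 280]), (204, [276, 281]), (206, [277, 282]), (208, [277, 282]), (210, [278, 282])]
(array([ 634.2584, -256.0844,    5.6075]), np.float64(0.07226890756302522))
```

View pics/placed.png

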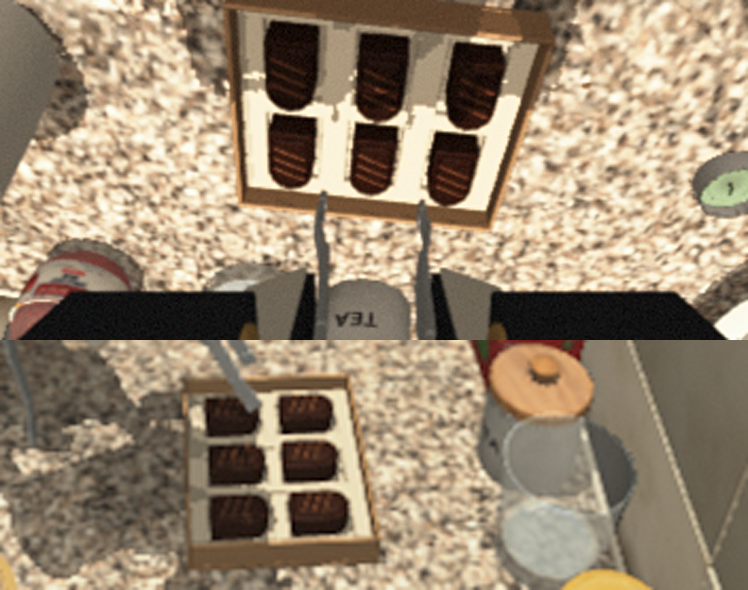

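The chocolate sits flat in the middle place of the +x row, with its round end like the others'. The fit gives 634.3, −256.1, yaw 5.6°. The tongs haven't shifted in the grip, so I return them to the exact pose they were picked from.

```bash
cat >> h.py <<'E'
def goto(T,rpy):
    t,Rt=cur(); Rg=R.from_euler('xyz',rpy).as_matrix()
    print('shift',(1000*Rt.T@(np.array(T)-t)).round(1),'rv',R.from_matrix(Rt.T@Rg).as_rotvec(degrees=True).round(2))
E
python3 - <<'E'
from h import *
goto([.53,-.262,.30],[3.1415,0,-3.089])
E
```

```text
shift [-40.    0.1 -58.3] rv [-0.8  28.03  8.05]
```

Request:
arm_command --series '[{"x": -6,"y": 0,"z": -12,"rx": 0,"ry": 4,"rz": 1.1},{"x": -16,"y": 0,"z": -25,"rx": -0.3,"ry": 10,"rz": 2.9},{"x": -25,"y": 0,"z": -38,"rx": -0.5,"ry": 17,"rz": 4.9},{"x": -34,"y": 0,"z": -50,"rx": -0.7,"ry": 24,"rz": 6.9},{"x": -40,"y": 0,"z": -58,"rx": -0.8,"ry": 28,"rz": 8},{"x": -40,"y": 0,"z": -58,"rx": -0.8,"ry": 28,"rz": 8},{"x": -40,"y": 0,"z": -58,"rx": -0.8,"ry": 28,"rz": 8}]'

```text
time: 19.5
tool_pos: [0.5302, -0.2619, 0.2995]
tool_rot: [-3.142, 0.002, -3.087]
contact_force: [-0.9, -0.0, -0.1]
opening: 0.0314
grip_force: 5.0
```

```bash
python3 - <<'E'
from h import *
print(observe()["tool_pos"],observe()["tool_rot"])
goto([.53,-.0034,.30],[3.1415,0,-3.089]);goto([.4677,-.0034,.25],[3.1415,0,-3.089])
E
```

```text
[ 0.5302 -0.2619  0.2995] [-3.1415  0.0023 -3.0871]
shift [-13.9 258.1  -0.5] rv [-0.01  0.13  0.11]
shift [ 48.4 261.5  49.3] rv [-0.01  0.13  0.11]
```

Request:
arm_command --series '[{"x": -1,"y": 12,"z": 0,"rx": 0,"ry": 0.1,"rz": 0.1},{"x": -2,"y": 35,"z": 0,"rx": 0,"ry": 0.1,"rz": 0.1},{"x": -4,"y": 70,"z": 0,"rx": 0,"ry": 0.1,"rz": 0.1},{"x": -6,"y": 110,"z": 0,"rx": 0,"ry": 0.1,"rz": 0.1},{"x": -8,"y": 150,"z": 0,"rx": 0,"ry": 0.1,"rz": 0.1},{"x": -10,"y": 190,"z": 0,"rx": 0,"ry": 0.1,"rz": 0.1},{"x": -10,"y": 225,"z": 0,"rx": 0,"ry": 0.1,"rz": 0.1},{"x": -5,"y": 248,"z": 0,"rx": 0,"ry": 0.1,"rz": 0.1},{"x": 10,"y": 259,"z": 5,"rx": 0,"ry": 0.1,"rz": 0.1},{"x": 30,"y": 261,"z": 20,"rx": 0,"ry": 0.1,"rz": 0.1},{"x": 44,"y": 261.5,"z": 40,"rx": 0,"ry": 0.1,"rz": 0.1},{"x": 48.4,"y": 261.5,"z": 49,"rx": 0,"ry": 0.1,"rz": 0.1},{"x": 48.4,"y": 261.5,"z": 49,"rx": 0,"ry": 0.1,"rz": 0.1},{"x": 48.4,"y": 261.5,"z": 49,"rx": 0,"ry": 0.1,"rz": 0.1},{"x": 48.4,"y": 261.5,"z": 49,"rx": 0,"ry": 0.1,"rz": 0.1}]'

```text
time: 21.0
tool_pos: [0.4689, -0.004, 0.2521]
tool_rot: [-3.14, 0.002, -3.091]
contact_force: [1.0, 0.6, -0.6]
opening: 0.0314
grip_force: 5.0
```

```bash
python3 - <<'E'
from h import *
print(observe()["tool_pos"],observe()["tool_rot"])
goto([.4677,-.0034,.1585],[3.1415,0,-3.089])
p=shoot('wrist'); tips(p,trace(p,'tongs')[0]); show(p,['holder'])
E
```

```text
[ 0.4689 -0.004   0.2521] [-3.14    0.002  -3.0906]
shift [ 1.3  0.8 93.6] rv [-0.1   0.11 -0.09]
[]
[]
holder 0.58 [ 0.4696 -0.0016  0.0012] [257. 175.]
```

Request:
arm_command --series '[{"x": 1,"y": 0.6,"z": 12,"rx": 0,"ry": 0,"rz": 0},{"x": 1,"y": 0.6,"z": 30,"rx": 0,"ry": 0,"rz": 0},{"x": 1,"y": 0.6,"z": 40,"rx": 0,"ry": 0,"rz": 0},{"x": 1,"y": 0.6,"z": 48,"rx": 0,"ry": 0,"rz": 0},{"x": 1,"y": 0.6,"z": 55,"rx": 0,"ry": 0,"rz": 0},{"x": 1,"y": 0.6,"z": 55,"rx": 0,"ry": 0,"rz": 0},{"x": 1,"y": 0.6,"z": 55,"rx": 0,"ry": 0,"rz": 0}]'

```text
time: 21.85
tool_pos: [0.4671, -0.0033, 0.1965]
tool_rot: [-3.14, 0.0, -3.09]
contact_force: [-0.3, -0.2, -1.2]
opening: 0.0315
grip_force: 5.0
```

The tips are 10 mm into the pocket with no contact. I continue to the floor.

Request:
arm_command --series '[{"x": -0.5,"y": 0,"z": 8,"rx": 0,"ry": 0,"rz": 0},{"x": -0.5,"y": 0,"z": 17,"rx": 0,"ry": 0,"rz": 0},{"x": -0.5,"y": 0,"z": 26,"rx": 0,"ry": 0,"rz": 0},{"x": -0.5,"y": 0,"z": 32,"rx": 0,"ry": 0,"rz": 0},{"x": -0.5,"y": 0,"z": 35.5,"rx": 0,"ry": 0,"rz": 0},{"x": -0.5,"y": 0,"z": 37,"rx": 0,"ry": 0,"rz": 0},{"x": -0.5,"y": 0,"z": 37.5,"rx": 0,"ry": 0,"rz": 0},{"x": -0.5,"y": 0,"z": 37.5,"rx": 0,"ry": 0,"rz": 0},{"x": -0.5,"y": 0,"z": 37.5,"rx": 0,"ry": 0,"rz": 0}]'

```text
time: 22.75
tool_pos: [0.4675, -0.0033, 0.1591]
tool_rot: [-3.14, 0.001, -3.09]
contact_force: [0.5, -0.3, -0.7]
opening: 0.0316
grip_force: 5.0
```

Down to contact in small steps, then open and rise.

Request:
arm_command --series '[{"x": 0,"y": 0,"z": 0.4,"rx": 0,"ry": 0,"rz": 0},{"x": 0,"y": 0,"z": 0.8,"rx": 0,"ry": 0,"rz": 0},{"x": 0,"y": 0,"z": 0.8,"rx": 0,"ry": 0,"rz": 0},{"x": 0,"y": 0,"z": 0.8,"rx": 0,"ry": 0,"rz": 0}]'

```text
time: 23.15
tool_pos: [0.4676, -0.0034, 0.1583]
tool_rot: [-3.14, 0.001, -3.09]
contact_force: [0.1, -0.1, 4.0]
opening: 0.0317
grip_force: 4.6
```

Request:
arm_command --series '[{"x": 0,"y": 0,"z": 0,"rx": 0,"ry": 0,"rz": 0},{"x": 0,"y": 0,"z": 0,"rx": 0,"ry": 0,"rz": 0},{"x": 0,"y": 0,"z": 0,"rx": 0,"ry": 0,"rz": 0},{"x": 0,"y": 0,"z": 0,"rx": 0,"ry": 0,"rz": 0},{"x": 0,"y": 0,"z": 0,"rx": 0,"ry": 0,"rz": 0},{"x": 0,"y": 0,"z": 0,"rx": 0,"ry": 0,"rz": 0},{"x": 0,"y": 0,"z": 0,"rx": 0,"ry": 0,"rz": 0},{"x": 0,"y": 0,"z": 0,"rx": 0,"ry": 0,"rz": 0}]' --hand 75

```text
time: 23.95
tool_pos: [0.4674, -0.0033, 0.158]
tool_rot: [-3.14, 0.0, -3.09]
contact_force: [-0.7, -0.4, -0.4]
opening: 0.0746
grip_force: 0.0
```

Request:
arm_command --series '[{"x": 0,"y": 0,"z": -5,"rx": 0,"ry": 0,"rz": 0},{"x": 0,"y": 0,"z": -15,"rx": 0,"ry": 0,"rz": 0},{"x": 0,"y": 0,"z": -40,"rx": 0,"ry": 0,"rz": 0},{"x": 0,"y": 0,"z": -80,"rx": 0,"ry": 0,"rz": 0},{"x": 20,"y": 0,"z": -120,"rx": 0,"ry": 0,"rz": 0},{"x": 50,"y": 0,"z": -142,"rx": 0,"ry": 0,"rz": 0},{"x": 50,"y": 0,"z": -142,"rx": 0,"ry": 0,"rz": 0},{"x": 50,"y": 0,"z": -142,"rx": 0,"ry": 0,"rz": 0}]'

```text
time: 24.75
tool_pos: [0.4175, -0.0057, 0.301]
tool_rot: [-3.14, 0.003, -3.091]
contact_force: [0.4, 0.8, -0.1]
opening: 0.0751
grip_force: 0.0
```

```bash
python3 - <<'E'
from h import *
o=observe(); print(o["time"],o["tool_pos"],o["opening"])
a=shoot('wrist'); b=shoot('side')
for p in (a,b): print('--');show(p,['tongs','tongs_grip','holder'])
show(b,['biscuit_1','boxed_1'])
E
```

```text
24.75 [ 0.4175 -0.0057  0.301 ] 0.07508966041926146
--
tongs_grip 0.86 [ 0.4677 -0.0031  0.0882] [255. 225.]
tongs_grip 0.62 [ 0.4071 -0.1149  0.1191] [141. 173.]
holder 0.8 [ 0.4712 -0.0059  0.0012] [253. 204.]
--
tongs 0.82 [ 0.4015 -0.2298 -0.0023] [176. 298.]
tongs 0.81 [ 0.4683 -0.0045  0.004 ] [219. 231.]
tongs_grip 0.92 [ 0.4046 -0.2372  0.1187] [170. 259.]
tongs_grip 0.82 [ 0.4101 -0.1185  0.1236] [184. 220.]
tongs_grip 0.75 [ 0.4679 -0.0092  0.0923] [217. 204.]
holder 0.93 [ 0.4644 -0.0026 -0.0033] [217. 232.]
biscuit_1 0.6 [0.7316 0.0621 0.1422] [323. 175.]
biscuit_1 0.55 [ 0.4678 -0.0071 -0.0004] [219. 233.]
biscuit_1 0.51 [ 0.5825 -0.2228  0.0043] [260. 296.]
biscuit_1 0.46 [0.7456 0.1368 0.1457] [325. 159.]
biscuit_1 0.44 [ 0.6091 -0.258  -0.0035] [272. 312.]
biscuit_1 0.43 [0.6761 0.1087 0.1415] [300. 165.]
boxed_1 0.8 [ 0.5843 -0.2623  0.0041] [261. 311.]
boxed_1 0.68 [ 0.6434 -0.2987  0.0071] [290. 326.]
boxed_1 0.56 [ 0.587  -0.3056  0.0069] [261. 328.]
boxed_1 0.52 [ 0.6517 -0.2552  0.0139] [293. 306.]
boxed_1 0.49 [ 0.5823 -0.2189  0.0062] [260. 294.]
boxed_1 0.48 [ 0.6347 -0.2177  0.0056] [284. 295.]
```

The tongs are back upright at their old spot. One network reading of the placed chocolate looks off, so I check it from the masks before handing in.

```bash
python3 - <<'E'
from h import *
import h
M=model(); M[M[:,2]==0,2]=.005; h.model=lambda:M
b=shoot('side'); e=shoot('top')
show(b,['chocolate','chocolate_nose']);show(e,['chocolate','chocolate_nose'])
q=proj(b,[.6354,-.2565,.017])[0]
ds=trace(b,'chocolate')[:6]+trace(b,'boxed_1')[:6]
m=min(ds,key=lambda d:np.hypot(*(np.array(np.where(d["pixels"])[::-1]).mean(1)-q)))["pixels"]
print(fitchoc([(b,m)],.006,[635,-256,5]))
E
```

```text
chocolate 0.73 [ 0.6337 -0.2583  0.0024] [284. 311.]
chocolate_nose 0.69 [ 0.6495 -0.253   0.0134] [292. 305.]
chocolate 0.51 [0.7365 0.0591 0.1449] [219. 126.]
chocolate 0.48 [ 0.6409 -0.2578  0.0045] [331. 174.]
chocolate_nose 0.62 [ 0.656  -0.2527  0.0168] [330. 168.]
(array([ 633.6644, -256.9681,    9.1069]), np.float64(0.07376556462000858))
```

The placed chocolate is where it should be, nose towards +x.

```bash
python3 -c "
from cell import *
print(hand_in())"
```

```text
the job is handed in; nothing more can be done
None
```

The chocolate lies flat in the empty place of the gift box with its round end like the others', the small tongs stand upright in their holder again, and I handed the job in at about 25 s; no verdict came back.

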